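# Seat the signal unit's drawer and hold the sensor rod at its length mark

### The arm

A 6-joint arm with a two-finger parallel gripper is mounted at the origin on the work surface. World frame = base frame: x ahead of the robot, y to its left, z up, the work surface at z = 0. Lengths are in m, angles in degrees, forces in N, time in s.
With the tool pointing down it reaches from about 0.35 to 0.875 m from the base axis. Payload 4.2 kg.
Tool frame: the origin (TCP) lies midway between the tips of the shut fingers; the grasp point (between the pads) lies 19 mm behind it; z points along the fingers, y is the line along which they close (so a half turn about z gives the same grasp; the last joint's range is limited). The gripper opens to 87 mm and grips with 3 to 60 N. Pads are 19 mm wide; open, the fingers measure 117 mm over their backs; the gripper's body (75 mm by 190 mm) begins 51 mm behind the grasp point.
Start: joints at [87.41, 22.042, 0.453, 0, -68.411, -14.817], TCP at [0.187, 0.596, 0.196] pointing down, gripper open.
Joint ranges: [-179.83, 179.83], [-69.29, 118.12], [-61.27, 80.66], [-181.25, 117.63], [-171.15, -9.14], [-177.46, 177.46]. Speed limits (degrees/s): [159.86, 159.86, 180, 180, 180, 180].

### API

Orientations are given as a 3x3 rotation matrix whose columns are the frame's x, y, z axes.
In Python, from station import sense, capture, camera_params, finish_job gives the robot as it stands.
- The arm moves only by the tool drive_tool, never from a script. Its argument "rows" is a list of rows, each an object of numbers: "tx", "ty", "tz": the shift along the tool's x, y, z in cm; "ax", "ay", "az": the turn, a rotation vector about the tool's x, y, z in rad; "claw": the finger opening in cm, from 0 to 8.7. In form: [{"tx": .., "ty": .., "tz": .., "ax": .., "ay": .., "az": .., "claw": ..}, ...]. A call has 1 to 10 rows; each row shifts and turns the commanded pose from where the row before left it, along the tool's axes as they then stand; what a row does not reach is not made up. A row lasts 1/12 s, in which the tool goes at most 41.7 mm and 7.16 degrees, less where a joint would pass 70% of its speed; a pose out of reach is approached as far as the arm can. A call with a gripper value outside its range is refused whole. The fingers move at their own pace and stop on an object; the grip force is fixed at half the most. Time passes only in rows, so rows that do not move let the fingers close. It gives the time, the measured TCP pose, the force, the opening and the grip force at its end, in the units of the state.
- sense(): the state, without advancing time (a new reading comes with each control period).
- capture(name): name is "scene" or "top" or "wrist"; returns (picture, depth): 420x560x3 uint8, red, green, blue; 420x560 float32, m along the optical axis (not along the pixel's ray), 0 where there is no reading.
- camera_params(name): a dict with "intrinsics" (3x3 intrinsics, pixels), "R" (3x3) and "t" (3): a world point X has camera coordinates R X + t; the wrist camera has in their place "tool_from_camera" (4x4, takes a point from camera to tool coordinates, whose origin is the TCP and whose axes are the flange's). Camera axes: x right, y down, z forward; pixel columns grow to the right and rows downward; lengths in m; the calibration is good to about 2 mm. A picture is of the moment at which its call begins: read the wrist's pose just before it. camera_params takes no time and is no camera call.
- finish_job(): hands the job in; it is judged then, once.
The state is a dict: "time_s": time; "joints": joint angles; "joint_velocities": joint speeds; "effort": joint torques, N m; "tcp_pos": TCP position; "ee_rot": TCP orientation; "wrist_force": force on the tool from outside, world axes, zero at the start; "moment": the same for the moment, N m; "gripper_width": opening from 0.0 (shut) to 1.0 (fully open); "gripper_force": force on a finger pad.
Only numpy, scipy, OpenCV 4.12 (cv2) and the standard library are available. Lean on these libraries where they do the work, as an engineer would, in place of code of your own. Each camera call takes 0.05 s, during which the arm holds its last target. There are 200 camera calls.

### The job

A displacement sensor is to be read at a set length: first push the signal unit's open plug-in drawer fully home until it seats, then grip the black knob of the sensor's sprung rod and draw it out until its yellow disc stands right above the red marker. Finish while still gripping the knob and holding the disc steady over the marker against the spring; do not let go. Leave the marker and everything else on the bench where it is.

Things in the scene. Friction and masses are not known exactly. Their poses are not given: they have to be found in the camera images.
- fixture: Calibration fixture, fixed, left or right: base plate 370 x 90 x 12 mm with white scale; on it a level steel sensor barrel (diameter 32, length 170) in two blue clamps, axis 65 above the bench. Origin on the bench below the yellow disc's place when the rod is fully in; +x runs into the barrel, away from the robot (yaw up to 0.22 rad), the rod pulls out along -x, the plate reaches 160 to -x; z up.
- rod: Sprung rod, slides along fixture x, 0 to 125 mm out to -x. Origin: centre of its yellow disc (diameter 36, 5 thick), 65 above the bench; axes as fixture. Robot side (-x): black knob, neck of diameter 24 from 2.5 to 40.5 mm before the origin (middle x = -21.5), then an end flange, diameter 36, 6 thick. Other side: 8 mm shaft. Spring pulls in with 3 N plus 0.5 N per cm drawn; let go, it returns.
- mark (a point): Centre of the top of the red marker, a low bar 10 mm along x and 106 across, lying over the base plate, top 23 mm above the bench, below the disc's path. Axes as the fixture. It lies 55 to 105 mm from the fixture's origin towards -x; a stiff rider that is to stay where it is set.
- unit: Signal unit, fixed grey instrument case on the side where the fixture is not, 280 deep (x) x 240 wide x 110 mm high, a round tin fixed far back on top. Origin at bench height below the middle of its front face, which faces the robot (-x); +x goes into the case, z up. Yaw up to 0.2 rad.
- drawer (a joint): Plug-in drawer in the unit's front: how far it is out along the unit's -x, m; 0 = fully home, panel seated on the case; starts 0.05 to 0.09 out. A stiff slide: up to 6 N pushes it, it stays where left; near the end it passes a sprung detent that draws it in over the last 2 mm and keeps it seated against a firm stop.
- drawer_bar (a point): Middle of the drawer's pull bar (dark level round bar, 10 mm thick, 90 wide along the unit's y), 85 mm above the bench, 30 mm before the panel's back face (panel 150 wide, 6 thick, from 16 to 102 mm above the bench). It moves with the drawer; axes as the unit.
- meter: Bystander: yellow handheld multimeter, 150 x 72 x 34, lying near the middle.
- screwdriver: Bystander: screwdriver with red handle lying on the left of the bench.
- spool_red: Bystander: red wire spool, 62 across, 50 high, on the left; origin at its foot.
- spool_white: Bystander: white wire spool, 62 across, 50 high, on the right; origin at its foot.
- cleaner: Bystander: bottle with blue cap, 60 across, 150 high, on the left; origin at its foot.
- calculator: Bystander: black pocket calculator, 155 x 80 x 14, on the right.

How it is judged (in metres and radians):
On the way, in this order (a step that is already met when the one before it is completed fails the run):
1. the drawer is pushed fully home and seated (value of joint drawer below 0.0025 m and velocity of joint drawer above -0.01 m/s), for 0.2 s.
2. the gripped rod stands drawn out at the marker (value of joint drawer below 0.0025 m and x of rod in the frame of mark between -0.005 and 0.005 m and contact force between the fingers and rod above 2 N), for 0.5 s.
At the end, for the whole second after the job is handed in: The drawer is home (within 2.5 mm), and the fingers hold the rod (over 2 N) at rest with the centre of its yellow disc within 5 mm of the red marker's centre along the rod (all of step 2 and linear speed of rod below 0.01 m/s); the arm keeps its last pose, push and grip.
It fails at once if the red marker is shifted by more than 3 mm (distance of mark from where it was at the start of the episode above 0.003 m).
It fails at once if a bystander is moved by more than 20 mm (distance of any of meter, screwdriver, spool_red, spool_white, cleaner, calculator from where it was at the start of the episode above 0.02 m).
It also fails if it takes over 51 s, if anything falls off the work surface, if the arm or the gripper's body presses on something with over 40 N, if the wrist force passes 120 N, or if a joint passes its speed limit or range.

## Working session

There is one attempt and no reset: what is moved stays moved. The work goes in short steps, Python scripts to look and compute and a tool call to move; the robot and the scene stay as the last step left them, time stands still between calls to the robot, and variables do not carry over. Pictures are saved under pics/ and viewed, at most 10 in all, crops included, and the job is handed in when it is done.

Besides the shell and the picture viewer there is one more tool, called after ">>>" in YAML: its name, and indented under it one key for each argument. drive_tool: Moves the arm, as the interface text tells. Its arguments: {"type":"object","properties":{"rows":{"type":"array"}},"required":["rows"]}

```bash
mkdir -p pics; cat > h.py <<'E'
import numpy as np, cv2
from station import sense, capture, camera_params, finish_job
def snap(n,f):
    s=sense(); p,d=capture(n); cv2.imwrite(f'pics/{f}.png',p[:,:,::-1]); np.savez(f'pics/{f}.npz',p=p,d=d,tp=s['tcp_pos'],R=s['ee_rot']); return p,d,s
def world(n,f,u,v,r=1):
    z=np.load(f'pics/{f}.npz'); c=camera_params(n); K=np.array(c['intrinsics'])
    w=z['d'][v-r:v+r+1,u-r:u+r+1]; w=w[w>0]; dd=np.median(w) if len(w) else np.nan
    X=np.linalg.inv(K)@[u,v,1]*dd
    if n=='wrist':
        T=np.array(c['tool_from_camera']); return z['R']@(T[:3,:3]@X+T[:3,3])+z['tp']
    return np.array(c['R']).T@(X-np.array(c['t']))
E
python3 - <<'E'
from h import *
s=sense(); print(s)
for n in('scene','top'): snap(n,n+'0')
a=np.hstack([cv2.imread('pics/scene0.png'),cv2.imread('pics/top0.png')])
for n in('scene','top'): c=camera_params(n); print(n,np.round(c['intrinsics'],1).tolist(),np.round(c['R'],3).tolist(),c['t'])
print(camera_params('wrist'))
E
```

```text
{'time_s': 0.0, 'joints': array([ 8.74093016e+01,  2.20896172e+01,  3.79977887e-01, -3.03709393e-02,
       -6.84119476e+01, -1.48162475e+01]), 'joint_velocities': array([-0.04790132, -0.04461307,  0.03751723, -0.00708239,  0.00660351,
        0.03964653]), 'effort': array([-7.08135813e-04, -3.90664208e+01,  1.87409270e+01,  4.21973169e+00,
        1.10083105e-02, -1.95334278e-04]), 'tcp_pos': array([0.18675487, 0.59574543, 0.19486951]), 'ee_rot': array([[ 9.54145570e-01, -2.99342422e-01, -5.88304176e-04],
       [-2.99342992e-01, -9.54143267e-01, -2.09759336e-03],
       [ 6.65722080e-05,  2.17751415e-03, -9.99997627e-01]]), 'wrist_force': array([-0.28111908,  0.14715132,  0.14130825]), 'moment': array([-0.01540257,  0.0060352 ,  0.04082286]), 'gripper_force': 0.0, 'gripper_width': 1.0012329501149875}
scene [[505.3, 0.0, 283.4], [0.0, 505.3, 212.4], [0.0, 0.0, 1.0]] [[0.795, 0.606, -0.018], [0.307, -0.427, -0.85], [-0.523, 0.67, -0.526]] [-0.37864611 -0.07132349  2.12846968]
top [[532.6, 0.0, 278.4], [0.0, 532.6, 208.5], [0.0, 0.0, 1.0]] [[0.006, -1.0, 0.006], [-0.982, -0.008, -0.191], [0.191, -0.005, -0.982]] [-0.01464573  0.50303854  1.60080173]
{'intrinsics': array([[316.4840756 ,   0.        , 280.66212418],
       [  0.        , 316.4840756 , 207.09231345],
       [  0.        ,   0.        ,   1.        ]]), 'tool_from_camera': array([[-5.73576326e-04, -9.70507950e-01, -2.41068434e-01,
         6.62802869e-02],
       [ 9.99999054e-01, -8.57965032e-04,  1.07474088e-03,
         7.91274241e-04],
       [-1.24987285e-03, -2.41067589e-01,  9.70507525e-01,
        -1.89365146e-01],
       [ 0.00000000e+00,  0.00000000e+00,  0.00000000e+00,
         1.00000000e+00]])}
```

View pics/top0.png

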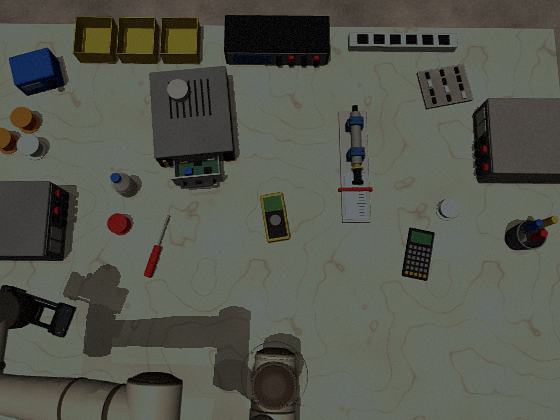

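View pics/scene0.png

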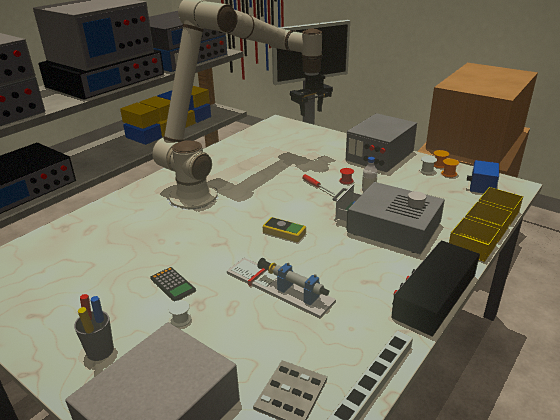

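The top view shows the unit at about (193,115), with its open drawer and bar near (197,183). The fixture is at (355,165), with the red marker at about (355,189) and the knob at about (358,175). I'll enlarge both areas.

```bash
python3 - <<'E'
from h import *
p=cv2.imread('pics/top0.png')
p=cv2.convertScaleAbs(p,alpha=1.8)
a=cv2.resize(p[140:200,150:245],None,fx=6,fy=6,interpolation=cv2.INTER_CUBIC)
a=cv2.resize(p[60:200,150:240],None,fx=4.2,fy=4.2,interpolation=cv2.INTER_CUBIC)
b=cv2.resize(p[95:235,315:405],None,fx=4.2,fy=4.2,interpolation=cv2.INTER_CUBIC)
cv2.imwrite('pics/c0.png',np.hstack([a,b]))
for n,u,v in [('caseFL',155,157),('caseFR',232,152),('caseBL',155,75),('tin',178,89),('panel',197,178),('panel2',197,182),('panel3',197,186),('disc',357,167),('knob',358,176),('markL',341,189),('markR',369,189),('barrel',355,140),('plateFL',344,220),('plateFR',368,221),('plateBR',367,113),('cleaner',120,180),('spool',119,224),('sdtip',168,217),('meterTL',265,198),('meter',274,218)]:
    print(n,np.round(world('top','top0',u,v),4))
E
```

```text
caseFL [0.6492 0.3658 0.1034]
caseFR [0.6706 0.1329 0.0918]
caseBL [0.9134 0.3777 0.1101]
tin [0.8519 0.2969 0.1458]
panel [0.5901 0.2391 0.0811]
panel2 [0.5848 0.2433 0.051 ]
panel3 [0.564  0.2377 0.0848]
disc [ 0.6284 -0.2522  0.0834]
knob [ 0.6015 -0.2557  0.0768]
markL [ 0.5731 -0.2097  0.0208]
markR [ 0.5734 -0.2984  0.0224]
barrel [ 0.7159 -0.2482  0.0813]
plateFL [ 0.4745 -0.2184  0.0136]
plateFR [ 0.4731 -0.2953  0.0066]
plateBR [ 8.367e-01 -3.025e-01 -1.000e-04]
cleaner [0.57   0.4599 0.129 ]
spool [0.4507 0.4782 0.049 ]
sdtip [0.48   0.3363 0.013 ]
meterTL [0.539  0.031  0.0344]
meter [0.4748 0.0022 0.039 ]
```

View pics/c0.png

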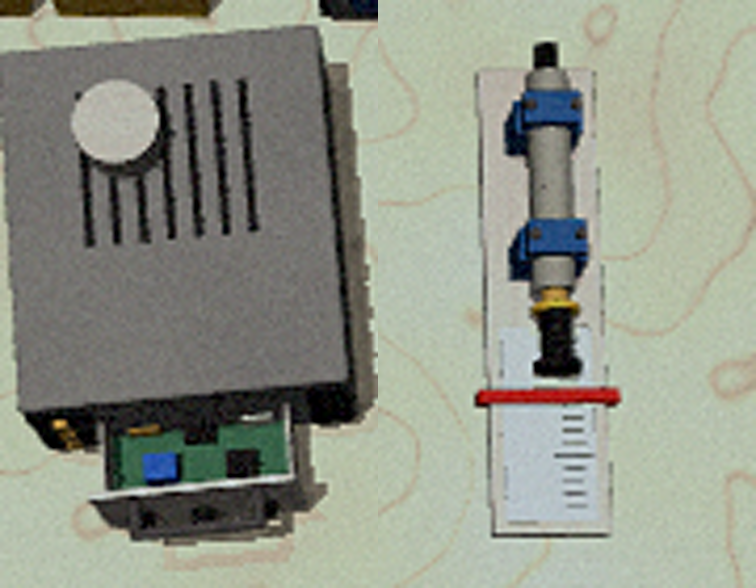

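The crop shows the drawer open with its dark bar in front. The knob points at the robot, and the marker lies just beyond the flange. I'll move to a wrist view in front of the drawer.

>>> drive_tool:
  rows:
    - {"tx": 2.8,"ty": 1.8,"claw": 0}
    - {"tx": 2.8,"ty": 1.8,"claw": 0}
    - {"tx": 2.8,"ty": 1.8,"claw": 0}
    - {"tx": 2.8,"ty": 1.8,"claw": 0}
    - {"tx": 2.8,"ty": 1.8,"claw": 0}
    - {"tx": 2.8,"ty": 1.8,"claw": 0}
    - {"tx": 2.8,"ty": 1.8,"claw": 0}
    - {"tx": 2.8,"ty": 1.8,"claw": 0}
    - {"tx": 2.8,"ty": 1.8,"claw": 0}
    - {"tx": 2.8,"ty": 1.8,"claw": 0}

```text
invalid input at $.rows[0]: expected keys tx, ty, tz, ax, ay, az, claw
```

>>> drive_tool:
  rows:
    - {"tx": 2.7,"ty": 1.8,"claw": 0}
    - {"tx": 2.7,"ty": 1.8,"claw": 0}
    - {"tx": 2.7,"ty": 1.8,"claw": 0}
    - {"tx": 2.7,"ty": 1.8,"claw": 0}
    - {"az": -0.1,"claw": 0}
    - {"az": -0.1,"claw": 0}
    - {"az": -0.1,"claw": 0}
    - {"az": -0.09,"claw": 0}
    - {"claw": 0}
    - {"claw": 0}

```text
invalid input at $.rows[0]: expected keys tx, ty, tz, ax, ay, az, claw
```

```bash
python3 - <<'E'
from h import *
p,d,s=snap('wrist','w1'); print(s['time_s'],s['tcp_pos'],s['ee_rot'],s['wrist_force'])
cv2.imwrite('pics/w1v.png',cv2.convertScaleAbs(p[:,:,::-1],alpha=1.6))
E
```

```text
0.1 [0.18678406 0.59581045 0.19498384] [[ 9.54162615e-01 -2.99288307e-01 -4.62089864e-04]
 [-2.99288635e-01 -9.54160706e-01 -1.91294207e-03]
 [ 1.31613202e-04  1.96355605e-03 -9.99998064e-01]] [ 0.89303112  0.28106069 -0.01310277]
```

View pics/w1v.png

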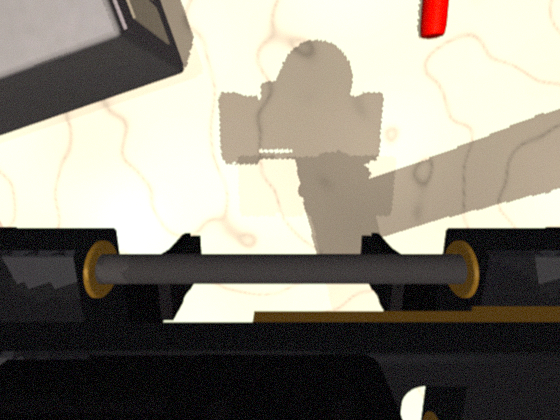

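All seven keys are required in every row, so the arm hasn't moved yet. The picture shows only the fingers (rows 230–320) and the bench ahead of them. I'll repeat the move with full rows.

>>> drive_tool:
  rows:
    - {"tx": 2.8,"ty": 1.8,"tz": 0,"ax": 0,"ay": 0,"az": 0,"claw": 0}
    - {"tx": 2.8,"ty": 1.8,"tz": 0,"ax": 0,"ay": 0,"az": 0,"claw": 0}
    - {"tx": 2.8,"ty": 1.8,"tz": 0,"ax": 0,"ay": 0,"az": 0,"claw": 0}
    - {"tx": 2.8,"ty": 1.8,"tz": 0,"ax": 0,"ay": 0,"az": 0,"claw": 0}
    - {"tx": 2.8,"ty": 1.8,"tz": 0,"ax": 0,"ay": 0,"az": 0,"claw": 0}
    - {"tx": 2.8,"ty": 1.8,"tz": 0,"ax": 0,"ay": 0,"az": 0,"claw": 0}
    - {"tx": 2.8,"ty": 1.8,"tz": 0,"ax": 0,"ay": 0,"az": 0,"claw": 0}
    - {"tx": 2.8,"ty": 1.8,"tz": 0,"ax": 0,"ay": 0,"az": 0,"claw": 0}
    - {"tx": 2.8,"ty": 1.8,"tz": 0,"ax": 0,"ay": 0,"az": 0,"claw": 0}
    - {"tx": 2.8,"ty": 1.8,"tz": 0,"ax": 0,"ay": 0,"az": 0,"claw": 0}

```text
time_s: 0.98
tcp_pos: [0.4009, 0.3393, 0.1958]
ee_rot: [[0.954, -0.299, -0.0], [-0.299, -0.954, -0.0], [-0.0, 0.0, -1.0]]
wrist_force: [-0.2, 0.7, 0.8]
gripper_width: 0.327
gripper_force: 0.0
```

>>> drive_tool:
  rows:
    - {"tx": 2.7,"ty": 1.8,"tz": 0,"ax": 0,"ay": 0,"az": 0,"claw": 0}
    - {"tx": 2.7,"ty": 1.8,"tz": 0,"ax": 0,"ay": 0,"az": 0,"claw": 0}
    - {"tx": 2.7,"ty": 1.8,"tz": 0,"ax": 0,"ay": 0,"az": 0,"claw": 0}
    - {"tx": 2.7,"ty": 1.8,"tz": 0,"ax": 0,"ay": 0,"az": 0,"claw": 0}
    - {"tx": 0,"ty": 0,"tz": 0,"ax": 0,"ay": 0,"az": -0.1,"claw": 0}
    - {"tx": 0,"ty": 0,"tz": 0,"ax": 0,"ay": 0,"az": -0.1,"claw": 0}
    - {"tx": 0,"ty": 0,"tz": 0,"ax": 0,"ay": 0,"az": -0.1,"claw": 0}
    - {"tx": 0,"ty": 0,"tz": 0,"ax": 0,"ay": 0,"az": -0.09,"claw": 0}
    - {"tx": 0,"ty": 0,"tz": 0,"ax": 0,"ay": 0,"az": 0,"claw": 0}
    - {"tx": 0,"ty": 0,"tz": 0,"ax": 0,"ay": 0,"az": 0,"claw": 0}

```text
time_s: 1.82
tcp_pos: [0.4816, 0.2397, 0.1957]
ee_rot: [[0.996, 0.084, -0.0], [0.084, -0.996, -0.0], [-0.0, 0.0, -1.0]]
wrist_force: [-0.5, -0.1, 0.9]
gripper_width: 0.003
gripper_force: 0.0
```

```bash
python3 - <<'E'
from h import *
p,d,s=snap('wrist','w2'); print(s['time_s'],s['tcp_pos'],s['ee_rot'],s['wrist_force'])
E
```

```text
1.8167 [0.48162363 0.23971372 0.19571285] [[ 9.96493332e-01  8.36708998e-02 -4.69152071e-04]
 [ 8.36707683e-02 -9.96493410e-01 -2.93197909e-04]
 [-4.92039080e-04  2.52915447e-04 -9.99999847e-01]] [-0.49298397 -0.11867529  0.93669698]
```

View pics/w2.png

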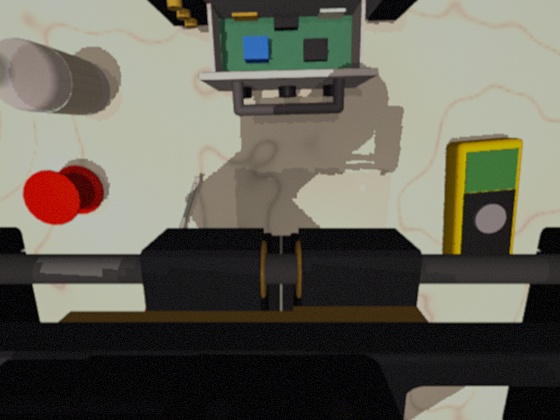

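The wrist view shows the pull bar from (237,108) to (342,108), the panel's top edge from (202,76) to (376,72), and the meter and spools clear to the sides.

```bash
python3 - <<'E'
from h import *
L=[('barL',242,109),('barR',337,107),('barM',288,108),('panL',206,76),('panR',372,72),('caseL',205,12),('caseR',385,10)]
z=np.load('pics/w2.npz')
for n,u,v in L:
    X=world('wrist','w2',u,v); print(n,np.round(X,4),'tool',np.round(z['R'].T@(X-z['tp']),4))
# triangulate bar height: rays from wrist, top-view pixel (197,186)
print(np.round(world('wrist','w2',288,106)-world('top','top0',197,186),4))
E
```

```text
barL [0.5611 0.2794 0.091 ] tool [ 0.0826 -0.033   0.1047]
barR [0.5699 0.1955 0.0908] tool [0.0843 0.0514 0.1048]
barM [0.5654 0.2388 0.0902] tool [0.0835 0.0079 0.1055]
panL [0.5844 0.3093 0.1028] tool [ 0.1082 -0.0608  0.0929]
panR [0.599  0.172  0.1027] tool [0.1113 0.0773 0.0929]
caseL [0.6459 0.3225 0.0561] tool [ 0.1707 -0.0687  0.1395]
caseR [0.6641 0.1542 0.0486] tool [0.1748 0.1005 0.147 ]
[0.0031 0.0012 0.005 ]
```

>>> drive_tool:
  rows:
    - {"tx": 0,"ty": 0.9,"tz": 3.2,"ax": 0,"ay": 0,"az": -0.02,"claw": 0}
    - {"tx": 0,"ty": 0,"tz": 3.2,"ax": 0,"ay": 0,"az": 0,"claw": 0}
    - {"tx": 0,"ty": 0,"tz": 3.2,"ax": 0,"ay": 0,"az": 0,"claw": 0}
    - {"tx": 0,"ty": 0,"tz": 3.2,"ax": 0,"ay": 0,"az": 0,"claw": 0}
    - {"tx": 2,"ty": 0,"tz": 0,"ax": 0,"ay": 0,"az": 0,"claw": 0}
    - {"tx": 2,"ty": 0,"tz": 0,"ax": 0,"ay": 0,"az": 0,"claw": 0}
    - {"tx": 1,"ty": 0,"tz": 0,"ax": 0,"ay": 0,"az": 0,"claw": 0}
    - {"tx": 0.7,"ty": 0,"tz": 0,"ax": 0,"ay": 0,"az": 0,"claw": 0}
    - {"tx": 0.7,"ty": 0,"tz": 0,"ax": 0,"ay": 0,"az": 0,"claw": 0}
    - {"tx": 0.7,"ty": 0,"tz": 0,"ax": 0,"ay": 0,"az": 0,"claw": 0}

```text
time_s: 2.7
tcp_pos: [0.5533, 0.2385, 0.0683]
ee_rot: [[0.994, 0.106, 0.0], [0.106, -0.994, 0.0], [0.0, -0.0, -1.0]]
wrist_force: [0.5, 0.1, 0.3]
gripper_width: 0.007
gripper_force: 0.0
```

>>> drive_tool:
  rows:
    - {"tx": 0.6,"ty": 0,"tz": 0,"ax": 0,"ay": 0,"az": 0,"claw": 0}
    - {"tx": 0.6,"ty": 0,"tz": 0,"ax": 0,"ay": 0,"az": 0,"claw": 0}
    - {"tx": 0.6,"ty": 0,"tz": 0,"ax": 0,"ay": 0,"az": 0,"claw": 0}
    - {"tx": 0.6,"ty": 0,"tz": 0,"ax": 0,"ay": 0,"az": 0,"claw": 0}
    - {"tx": 0.6,"ty": 0,"tz": 0,"ax": 0,"ay": 0,"az": 0,"claw": 0}
    - {"tx": 0.6,"ty": 0,"tz": 0,"ax": 0,"ay": 0,"az": 0,"claw": 0}
    - {"tx": 0.6,"ty": 0,"tz": 0,"ax": 0,"ay": 0,"az": 0,"claw": 0}

```text
time_s: 3.28
tcp_pos: [0.5951, 0.2428, 0.0679]
ee_rot: [[0.994, 0.106, -0.001], [0.106, -0.994, -0.0], [-0.001, 0.0, -1.0]]
wrist_force: [-2.0, 0.7, 1.7]
gripper_width: 0.001
gripper_force: 0.9
```

>>> drive_tool:
  rows:
    - {"tx": 0.4,"ty": 0,"tz": 0,"ax": 0,"ay": 0,"az": 0,"claw": 0}
    - {"tx": 0.4,"ty": 0,"tz": 0,"ax": 0,"ay": 0,"az": 0,"claw": 0}
    - {"tx": 0.3,"ty": 0,"tz": 0,"ax": 0,"ay": 0,"az": 0,"claw": 0}
    - {"tx": 0.2,"ty": 0,"tz": 0,"ax": 0,"ay": 0,"az": 0,"claw": 0}

```text
time_s: 3.62
tcp_pos: [0.6082, 0.2442, 0.0679]
ee_rot: [[0.994, 0.106, -0.0], [0.106, -0.994, -0.0], [-0.0, 0.0, -1.0]]
wrist_force: [-1.2, 0.5, 1.1]
gripper_width: 0.009
gripper_force: 0.8
```

>>> drive_tool:
  rows:
    - {"tx": 0.3,"ty": 0,"tz": 0,"ax": 0,"ay": 0,"az": 0,"claw": 0}

```text
time_s: 3.7
tcp_pos: [0.6108, 0.2445, 0.0679]
ee_rot: [[0.994, 0.106, -0.0], [0.106, -0.994, -0.0], [-0.001, 0.0, -1.0]]
wrist_force: [-1.6, 0.5, 0.8]
gripper_width: 0.008
gripper_force: 0.8
```

>>> drive_tool:
  rows:
    - {"tx": 0.2,"ty": 0,"tz": 0,"ax": 0,"ay": 0,"az": 0,"claw": 0}

```text
time_s: 3.78
tcp_pos: [0.613, 0.2448, 0.0679]
ee_rot: [[0.994, 0.106, -0.0], [0.106, -0.994, -0.0], [-0.0, 0.0, -1.0]]
wrist_force: [-1.6, 0.1, 0.7]
gripper_width: 0.005
gripper_force: 0.8
```

>>> drive_tool:
  rows:
    - {"tx": 0.2,"ty": 0,"tz": 0,"ax": 0,"ay": 0,"az": 0,"claw": 0}

```text
time_s: 3.87
tcp_pos: [0.6149, 0.245, 0.0679]
ee_rot: [[0.994, 0.106, -0.0], [0.106, -0.994, -0.0], [-0.0, 0.0, -1.0]]
wrist_force: [-0.9, -0.4, 0.6]
gripper_width: 0.005
gripper_force: 0.8
```

>>> drive_tool:
  rows:
    - {"tx": 0.2,"ty": 0,"tz": 0,"ax": 0,"ay": 0,"az": 0,"claw": 0}

```text
time_s: 3.95
tcp_pos: [0.6168, 0.2452, 0.0679]
ee_rot: [[0.994, 0.106, -0.0], [0.106, -0.994, -0.0], [-0.0, 0.0, -1.0]]
wrist_force: [-1.3, -0.1, -0.1]
gripper_width: 0.006
gripper_force: 0.8
```

```bash
python3 - <<'E'
from h import *
p,d,s=snap('wrist','w3'); print(s['time_s'],s['wrist_force'])
p2,d2,_=snap('top','top1')
c=cv2.resize(p2[60:200,150:240,::-1],None,fx=3,fy=3,interpolation=cv2.INTER_CUBIC)
o=np.zeros((420,800,3),np.uint8); o[:,:560]=p[:,:,::-1]; o[:420,560:800]=cv2.convertScaleAbs(c,alpha=1.8)[:, :240]
cv2.imwrite('pics/w3v.png',o)
E
```

```text
3.95 [-1.26771569 -0.11264902 -0.12423679]
```

View pics/w3v.png

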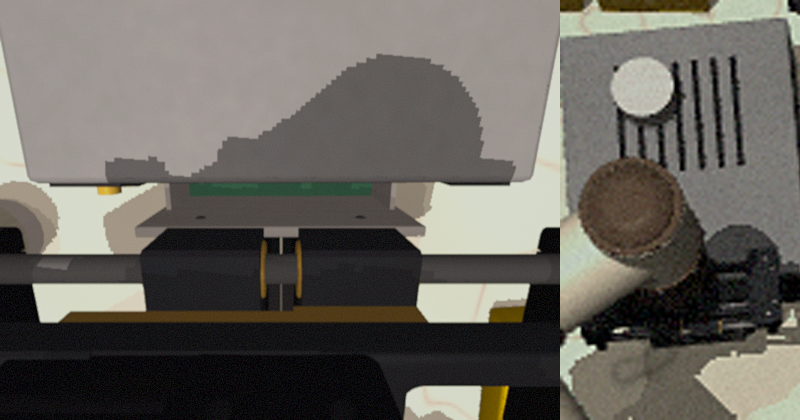

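The panel (row ~225) is still out from the case front (row ~182), with green circuit board between them, but it is moving. I'll measure the remaining gap.

```bash
python3 - <<'E'
from h import *
z=np.load('pics/w3.npz')
for u,v in [(230,172),(330,172),(280,200),(280,212),(230,216),(230,222),(330,222)]:
    X=world('wrist','w3',u,v); print(u,v,np.round(X,4),np.round(z['R'].T@(X-z['tp']),4))
E
```

```text
230 172 [0.6604 0.2723 0.1104] [ 0.0462 -0.0223 -0.0426]
330 172 [0.6654 0.2261 0.1111] [ 0.0462  0.0241 -0.0432]
280 200 [0.6337 0.2462 0.0399] [0.0169 0.0008 0.0279]
280 212 [0.6339 0.2461 0.0733] [ 0.0171  0.0008 -0.0054]
230 216 [0.6308 0.2747 0.082 ] [ 0.017  -0.0279 -0.0141]
230 222 [0.631  0.2729 0.094 ] [ 0.017  -0.026  -0.0261]
330 222 [0.6368 0.2195 0.0945] [ 0.0171  0.0277 -0.0266]
```

```bash
python3 - <<'E'
from h import *
z=np.load('pics/w3.npz')
for u in (190,230,280):
  for v in range(176,256,4):
    X=world('wrist','w3',u,v,0); print(u,v,np.round(X,4),np.round(z['R'].T@(X-z['tp']),4),z['p'][v,u])
p=cv2.resize(z['p'][170:300,130:430,::-1],(780,338),interpolation=cv2.INTER_CUBIC); cv2.imwrite('pics/w3c.png',cv2.convertScaleAbs(p,alpha=2.2))
E
```

```text
190 176 [0.6565 0.2907 0.1104] [ 0.0443 -0.0411 -0.0425] [141 134 129]
190 180 [0.6544 0.291  0.109 ] [ 0.0422 -0.0416 -0.0412] [90 86 84]
190 184 [0.6357 0.3132 0.0263] [ 0.026  -0.0656  0.0416] [41 73 52]
190 188 [0.6328 0.313  0.0265] [ 0.0231 -0.0658  0.0414] [44 75 52]
190 192 [0.6299 0.3128 0.0271] [ 0.0202 -0.0658  0.0408] [51 77 58]
190 196 [0.6265 0.313  0.0258] [ 0.0169 -0.0664  0.0421] [69 73 64]
190 200 [0.6269 0.3093 0.0392] [ 0.0168 -0.0627  0.0286] [81 73 71]
190 204 [0.6275 0.3057 0.0522] [ 0.017  -0.0591  0.0157] [78 72 68]
190 208 [0.6279 0.3026 0.0635] [ 0.0171 -0.056   0.0044] [75 69 65]
190 212 [0.6284 0.2998 0.0739] [ 0.0173 -0.0531 -0.0061] [79 73 70]
190 216 [0.6285 0.2974 0.0824] [ 0.0172 -0.0507 -0.0145] [78 73 67]
190 220 [0.6287 0.2952 0.0905] [ 0.0171 -0.0485 -0.0226] [76 71 64]
190 224 [0.6291 0.2931 0.0983] [ 0.0172 -0.0463 -0.0304] [80 73 71]
190 228 [0.6521 0.274  0.1705] [ 0.0381 -0.0249 -0.1026] [57 54 53]
190 232 [0.652  0.2732 0.1733] [ 0.0379 -0.0241 -0.1055] [19 19 23]
190 236 [0.6523 0.2721 0.1773] [ 0.0381 -0.023  -0.1094] [13 17 18]
190 240 [
[... 2285 characters left out ...]
280 216 [0.634  0.2462 0.0828] [ 0.0172  0.0009 -0.0149] [80 76 70]
280 220 [0.6341 0.2462 0.0912] [ 0.0173  0.0009 -0.0233] [78 73 66]
280 224 [0.6339 0.2461 0.0979] [ 0.0171  0.0009 -0.03  ] [79 72 69]
280 228 [0.6332 0.2461 0.1027] [ 0.0164  0.0009 -0.0348] [130 121 115]
280 232 [0.6312 0.2458 0.103 ] [ 0.0143  0.0009 -0.0351] [130 120 114]
280 236 [0.6285 0.2456 0.1014] [ 0.0116  0.0009 -0.0335] [122 115 106]
280 240 [0.6267 0.2454 0.1025] [ 0.0098  0.0009 -0.0346] [127 118 102]
280 244 [0.627  0.2454 0.1091] [ 0.0101  0.0009 -0.0412] [127 117 102]
280 248 [0.6267 0.2454 0.1137] [ 0.0098  0.0009 -0.0459] [126 116 101]
280 252 [0.6268 0.2454 0.1192] [ 0.01    0.0009 -0.0513] [128 119 104]
```

View pics/w3c.png

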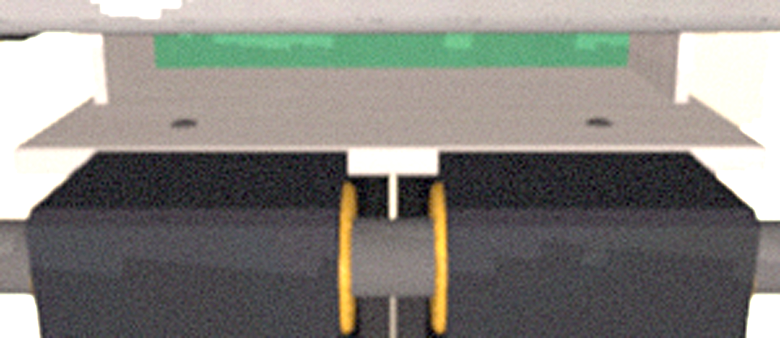

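The fingers are touching the panel's front face, with 24 mm still to go. I'll keep pushing, and lift straight up afterwards so the bar isn't pulled.

>>> drive_tool:
  rows:
    - {"tx": 0.5,"ty": 0,"tz": 0,"ax": 0,"ay": 0,"az": 0,"claw": 0}
    - {"tx": 0.5,"ty": 0,"tz": 0,"ax": 0,"ay": 0,"az": 0,"claw": 0}
    - {"tx": 0.5,"ty": 0,"tz": 0,"ax": 0,"ay": 0,"az": 0,"claw": 0}
    - {"tx": 0.4,"ty": 0,"tz": 0,"ax": 0,"ay": 0,"az": 0,"claw": 0}
    - {"tx": 0.2,"ty": 0,"tz": 0,"ax": 0,"ay": 0,"az": 0,"claw": 0}

```text
time_s: 4.47
tcp_pos: [0.6364, 0.2472, 0.0679]
ee_rot: [[0.994, 0.106, -0.003], [0.106, -0.994, -0.001], [-0.003, 0.001, -1.0]]
wrist_force: [-4.1, 0.0, 2.8]
gripper_width: 0.001
gripper_force: 2.3
```

>>> drive_tool:
  rows:
    - {"tx": 0.2,"ty": 0,"tz": 0,"ax": 0,"ay": 0,"az": 0,"claw": 0}

```text
time_s: 4.55
tcp_pos: [0.639, 0.2475, 0.0679]
ee_rot: [[0.994, 0.106, -0.002], [0.106, -0.994, -0.001], [-0.002, 0.0, -1.0]]
wrist_force: [-3.3, 0.5, 1.8]
gripper_width: 0.004
gripper_force: 1.6
```

>>> drive_tool:
  rows:
    - {"tx": 0.2,"ty": 0,"tz": 0,"ax": 0,"ay": 0,"az": 0,"claw": 0}

```text
time_s: 4.63
tcp_pos: [0.6401, 0.2475, 0.0678]
ee_rot: [[0.994, 0.106, -0.004], [0.106, -0.994, -0.001], [-0.004, 0.001, -1.0]]
wrist_force: [-11.3, 1.6, 7.0]
gripper_width: 0.007
gripper_force: 5.5
```

```bash
python3 - <<'E'
from h import *
p,d,s=snap('wrist','w4'); print(s['time_s'],s['wrist_force'],s['tcp_pos'])
z=np.load('pics/w4.npz')
for v in range(176,240,4):
    X=world('wrist','w4',230,v,0); print(v,np.round(X,4),np.round(z['R'].T@(X-z['tp']),4),z['p'][v,230])
E
```

```text
4.6333 [-11.29089368   1.61751789   7.04087306] [0.64007121 0.24754104 0.06776098]
176 [0.682  0.2745 0.1103] [ 0.0443 -0.0224 -0.0428] [98 91 92]
180 [0.6804 0.2742 0.1118] [ 0.0427 -0.0222 -0.0442] [103  97  97]
184 [0.6784 0.2741 0.1115] [ 0.0408 -0.0223 -0.0439] [99 95 92]
188 [0.6762 0.2742 0.1098] [ 0.0386 -0.0227 -0.0422] [102  95  95]
192 [0.6743 0.2741 0.11  ] [ 0.0367 -0.0227 -0.0424] [102  95  95]
196 [0.6725 0.2739 0.1105] [ 0.0349 -0.0227 -0.0429] [99 96 93]
200 [0.6709 0.2736 0.1118] [ 0.0332 -0.0226 -0.0442] [86 82 79]
204 [0.6686 0.2736 0.1106] [ 0.031  -0.0229 -0.043 ] [85 79 79]
208 [0.6666 0.2735 0.1102] [ 0.0289 -0.023  -0.0426] [86 81 79]
212 [0.6647 0.2734 0.1105] [ 0.027  -0.023  -0.0429] [89 85 82]
216 [0.6629 0.2731 0.1112] [ 0.0252 -0.023  -0.0435] [86 83 80]
220 [0.6605 0.2732 0.1101] [ 0.0229 -0.0233 -0.0424] [88 83 82]
224 [0.6588 0.2729 0.1108] [ 0.0211 -0.0232 -0.0432] [89 85 84]
228 [0.6766 0.2652 0.1692] [ 0.0378 -0.0136 -0.1016] [38 35 35]
232 [0.6768 0.2645 0.1732] [ 0.0379 -0.0129 -0.1056] [21 22 27]
236 [0.6772 0.2639 0.1775] [ 0.0383 -0.0123 -0.1099] [26 24 24]
```

>>> drive_tool:
  rows:
    - {"tx": 0.15,"ty": 0,"tz": 0,"ax": 0,"ay": 0,"az": 0,"claw": 0}

```text
time_s: 4.77
tcp_pos: [0.64, 0.2475, 0.0678]
ee_rot: [[0.994, 0.106, -0.007], [0.106, -0.994, -0.002], [-0.007, 0.001, -1.0]]
wrist_force: [-13.7, 1.2, 8.7]
gripper_width: 0.008
gripper_force: 6.8
```

>>> drive_tool:
  rows:
    - {"tx": 0.1,"ty": 0,"tz": 0,"ax": 0,"ay": 0,"az": 0,"claw": 0}
    - {"tx": 0,"ty": 0,"tz": 0,"ax": 0,"ay": 0,"az": 0,"claw": 0}

```text
time_s: 4.93
tcp_pos: [0.64, 0.2475, 0.0678]
ee_rot: [[0.994, 0.106, -0.009], [0.106, -0.994, -0.003], [-0.009, 0.002, -1.0]]
wrist_force: [-13.2, 2.0, 7.8]
gripper_width: 0.007
gripper_force: 6.6
```

The drawer is at a firm stop, with the force up to 13 N and no further travel. I'll ease off and lift.

>>> drive_tool:
  rows:
    - {"tx": -0.4,"ty": 0,"tz": 0,"ax": 0,"ay": 0,"az": 0,"claw": 0}
    - {"tx": -0.1,"ty": 0,"tz": 0,"ax": 0,"ay": 0,"az": 0,"claw": 0}

```text
time_s: 5.1
tcp_pos: [0.64, 0.2479, 0.0683]
ee_rot: [[0.994, 0.106, 0.002], [0.106, -0.994, 0.001], [0.003, -0.001, -1.0]]
wrist_force: [0.4, -0.7, 0.1]
gripper_width: 0.002
gripper_force: 0.1
```

>>> drive_tool:
  rows:
    - {"tx": 0,"ty": 0,"tz": -0.5,"ax": 0,"ay": 0,"az": 0,"claw": 0}

```text
time_s: 5.18
tcp_pos: [0.6395, 0.2474, 0.0723]
ee_rot: [[0.994, 0.106, 0.0], [0.106, -0.994, -0.0], [0.0, 0.0, -1.0]]
wrist_force: [-0.5, 0.8, 0.1]
gripper_width: 0.008
gripper_force: 0.0
```

>>> drive_tool:
  rows:
    - {"tx": 0,"ty": 0,"tz": -1,"ax": 0,"ay": 0,"az": 0,"claw": 0}
    - {"tx": 0,"ty": 0,"tz": -2,"ax": 0,"ay": 0,"az": 0,"claw": 0}
    - {"tx": 0,"ty": 0,"tz": -3,"ax": 0,"ay": 0,"az": 0,"claw": 0}
    - {"tx": 0,"ty": 0,"tz": -3,"ax": 0,"ay": 0,"az": 0,"claw": 0}

```text
time_s: 5.52
tcp_pos: [0.6398, 0.2472, 0.1643]
ee_rot: [[0.994, 0.106, 0.001], [0.106, -0.994, -0.001], [0.0, 0.001, -1.0]]
wrist_force: [1.1, 0.9, -0.2]
gripper_width: 0.004
gripper_force: 0.0
```

>>> drive_tool:
  rows:
    - {"tx": -3,"ty": 0,"tz": -2,"ax": 0,"ay": 0,"az": 0,"claw": 0}
    - {"tx": -4,"ty": 0,"tz": -1,"ax": 0,"ay": 0,"az": 0,"claw": 0}
    - {"tx": -4,"ty": 0,"tz": 0,"ax": 0,"ay": 0,"az": 0,"claw": 0}
    - {"tx": 0,"ty": 0,"tz": 0,"ax": 0,"ay": 0,"az": 0,"claw": 0}
    - {"tx": 0,"ty": 0,"tz": 0,"ax": 0,"ay": 0,"az": 0,"claw": 0}

```text
time_s: 5.93
tcp_pos: [0.529, 0.2357, 0.195]
ee_rot: [[0.994, 0.107, 0.003], [0.107, -0.994, 0.002], [0.003, -0.001, -1.0]]
wrist_force: [0.0, 0.5, 1.4]
gripper_width: 0.008
gripper_force: 0.0
```

```bash
python3 - <<'E'
from h import *
p,d,s=snap('wrist','w5'); print(s['time_s'],s['wrist_force'],s['tcp_pos'])
E
```

```text
5.9333 [1.23300842e-03 5.33059920e-01 1.38415816e+00] [0.52896613 0.23567476 0.19501044]
```

View pics/w5.png

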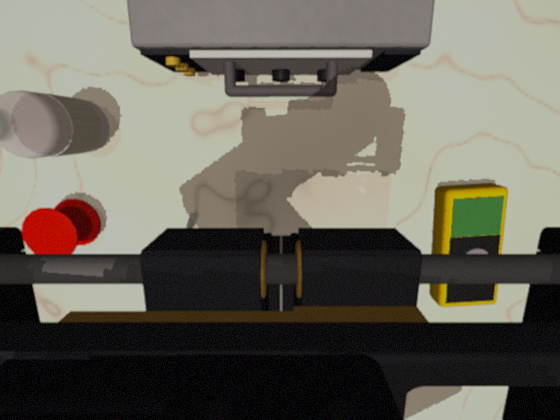

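The drawer panel sits flush on the case, with the bar at row ~92 close in front. Next I'll move to the fixture with the gripper open.

>>> drive_tool:
  rows:
    - {"tx": -0.5,"ty": 3.7,"tz": 0,"ax": 0,"ay": 0,"az": 0,"claw": 8.7}
    - {"tx": -0.5,"ty": 3.7,"tz": 0,"ax": 0,"ay": 0,"az": 0,"claw": 8.7}
    - {"tx": -0.5,"ty": 3.7,"tz": 0,"ax": 0,"ay": 0,"az": 0,"claw": 8.7}
    - {"tx": -0.5,"ty": 3.7,"tz": 0,"ax": 0,"ay": 0,"az": 0,"claw": 8.7}
    - {"tx": -0.5,"ty": 3.7,"tz": 0,"ax": 0,"ay": 0,"az": 0,"claw": 8.7}
    - {"tx": -0.5,"ty": 3.7,"tz": 0,"ax": 0,"ay": 0,"az": 0,"claw": 8.7}
    - {"tx": -0.5,"ty": 3.7,"tz": 0,"ax": 0,"ay": 0,"az": 0,"claw": 8.7}
    - {"tx": -0.5,"ty": 3.7,"tz": 0,"ax": 0,"ay": 0,"az": 0,"claw": 8.7}
    - {"tx": -0.5,"ty": 3.7,"tz": 0,"ax": 0,"ay": 0,"az": 0,"claw": 8.7}
    - {"tx": -0.5,"ty": 3.7,"tz": 0,"ax": 0,"ay": 0,"az": 0,"claw": 8.7}

```text
time_s: 6.82
tcp_pos: [0.521, -0.1399, 0.1935]
ee_rot: [[0.994, 0.105, 0.002], [0.105, -0.994, -0.001], [0.002, 0.001, -1.0]]
wrist_force: [0.7, 0.5, -1.1]
gripper_width: 0.678
gripper_force: 0.0
```

>>> drive_tool:
  rows:
    - {"tx": -0.5,"ty": 3.7,"tz": 0,"ax": 0,"ay": 0,"az": 0,"claw": 8.7}
    - {"tx": -0.5,"ty": 3.7,"tz": 0,"ax": 0,"ay": 0,"az": 0,"claw": 8.7}
    - {"tx": -0.3,"ty": 3.7,"tz": 0,"ax": 0,"ay": 0,"az": 0.05,"claw": 8.7}
    - {"tx": 0,"ty": 0,"tz": 0,"ax": 0,"ay": 0,"az": 0,"claw": 8.7}
    - {"tx": 0,"ty": 0,"tz": 0,"ax": 0,"ay": 0,"az": 0,"claw": 8.7}
    - {"tx": 0,"ty": 0,"tz": 0,"ax": 0,"ay": 0,"az": 0,"claw": 8.7}

```text
time_s: 7.32
tcp_pos: [0.519, -0.2499, 0.1927]
ee_rot: [[0.998, 0.055, 0.0], [0.055, -0.998, -0.0], [0.0, 0.0, -1.0]]
wrist_force: [-0.2, -0.1, 0.0]
gripper_width: 0.995
gripper_force: 0.0
```

```bash
python3 - <<'E'
from h import *
p,d,s=snap('wrist','w6'); print(s['time_s'],s['wrist_force'],s['tcp_pos'],s['ee_rot'],s['gripper_width'])
snap('top','top2')
for u in (230,280,330): print([np.round(world('wrist','w5',u,v,0),4).tolist() for v in (44,50,54,58,92)])
o=cv2.resize(p[0:240,130:430,::-1],(750,600),interpolation=cv2.INTER_CUBIC); cv2.imwrite('pics/w6c.png',cv2.convertScaleAbs(o,alpha=1.2))
E
```

```text
7.3167 [-0.23838717 -0.12536252  0.04088724] [ 0.51898782 -0.24990227  0.19273983] [[ 9.98486513e-01  5.49966468e-02  2.27164328e-04]
 [ 5.49966743e-02 -9.98486531e-01 -1.16767943e-04]
 [ 2.20398676e-04  1.29084498e-04 -9.99999967e-01]] 0.9948209489500623
[[0.6551, 0.2884, 0.1101], [0.6521, 0.2892, 0.1037], [0.6494, 0.2892, 0.1022], [0.6464, 0.2891, 0.1018], [0.621, 0.2891, 0.0907]]
[[0.6597, 0.249, 0.1085], [0.6566, 0.2487, 0.1031], [0.6536, 0.2484, 0.1029], [0.6512, 0.2481, 0.0998], [0.6258, 0.2454, 0.0897]]
[[0.6636, 0.2096, 0.1098], [0.6613, 0.2079, 0.1015], [0.658, 0.2077, 0.1029], [0.6555, 0.2069, 0.1005], [0.6301, 0.202, 0.0923]]
```

View pics/w6c.png

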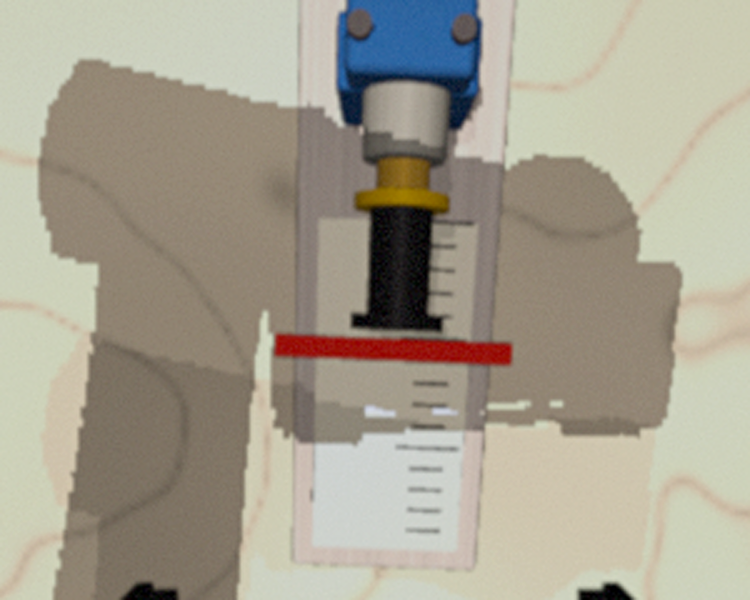

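The crop shows the yellow disc at (402,202), the neck around (400,262), the flange at about (396,322), and the red marker from (275,345) to (512,354). I'll fit these in 3D.

```bash
cat > m.py <<'E'
from h import *
def cloud(n,f):
    z=np.load(f'pics/{f}.npz'); c=camera_params(n); K=np.array(c['intrinsics']); d=z['d']
    v,u=np.mgrid[0:d.shape[0],0:d.shape[1]]
    X=np.stack([(u-K[0,2])/K[0,0]*d,(v-K[1,2])/K[1,1]*d,d],-1)
    if n=='wrist':
        T=np.array(c['tool_from_camera']); W=(X@T[:3,:3].T+T[:3,3])@z['R'].T+z['tp']
    else: W=(X-np.array(c['t']))@np.array(c['R'])
    return W,z['p'].astype(int),d
def meas(n,f):
    W,p,d=cloud(n,f); r,g,b=p[...,0],p[...,1],p[...,2]
    near=(abs(W[...,0]-.6)<.15)&(abs(W[...,1]+.25)<.08)&(d>0)
    red=near&(r>60)&(r>2.5*g)&(r>2.5*b)&(W[...,2]<.04)
    M=W[red]; M=M[M[:,2]>.018]; print(n,f,'mark n',len(M),'median',np.round(np.median(M,0),4),'mid',np.round((M.min(0)+M.max(0))/2,4), 'z',np.percentile(M[:,2],[5,50,95]).round(4))
    # centre line of marker
    vx,vy,x0,y0=cv2.fitLine(M[:,:2].astype(np.float32),cv2.DIST_HUBER,0,.01,.01).ravel(); print(' mark dir',vx,vy,'centroid',x0,y0,'yaw',np.arctan2(-vx*np.sign(vy),abs(vy)))
    yel=near&(r>70)&(g>45)&(b<.45*g)&(W[...,2]>.045)
    Y=W[yel]; print(' yel n',len(Y),Y.min(0).round(4),Y.max(0).round(4))
    T=Y[Y[:,2]>.079]; print(' disc top pts',len(T),T.mean(0).round(4),T.min(0).round(4),T.max(0).round(4))
    blk=near&(p.max(-1)<60)&(W[...,2]>.070)&(W[...,2]<.1)&(W[...,0]>.5)&(W[...,0]<.65)
    B=W[blk]; print(' black',len(B),B.min(0).round(4),B.max(0).round(4),np.median(B,0).round(4))
    bar=near&(W[...,2]>.075)&(W[...,2]<.1)&(W[...,0]>.55)&(W[...,0]<.72)&(abs(W[...,1]+.25)<.03)
    A=W[bar]; print(' zmax',A[:,2].max().round(4))
    A=A[(A[:,2]>.075)]; L=cv2.fitLine(A[:,:2].astype(np.float32),cv2.DIST_HUBER,0,.01,.01).ravel(); print(' axis',L,'yaw',np.arctan2(L[1],L[0]))
if __name__=='__main__':
    import sys
    for a in sys.argv[1:]: meas('wrist' if a[0]=='w' else 'top',a)
E
python3 m.py w6 top2
```

```text
wrist w6 mark n 743 median [ 0.5735 -0.2563  0.0236] mid [ 0.5734 -0.2554  0.0226] z [0.0224 0.0236 0.0249]
 mark dir 0.016229112 -0.9998683 centroid 0.57345265 -0.25548816 yaw 0.016229825
 yel n 870 [ 0.5401 -0.2981  0.0684] [ 0.6424 -0.1786  0.3121]
 disc top pts 575 [ 0.5724 -0.2515  0.2448] [ 0.5401 -0.2981  0.0791] [ 0.6309 -0.1786  0.3121]
 black 1275 [ 0.5824 -0.2719  0.07  ] [ 0.6469 -0.2384  0.0853] [ 0.6047 -0.2545  0.0765]
 zmax 0.0978
 axis [ 0.99995214  0.00978229  0.64965534 -0.2539982 ] yaw 0.009782449
  return _methods._mean(a, axis=axis, dtype=dtype,
  ret = um.true_divide(
Traceback (most recent call last):
  File "m.py", line 27, in <module>
    for a in sys.argv[1:]: meas('wrist' if a[0]=='w' else 'top',a)
                           ~~~~^^^^^^^^^^^^^^^^^^^^^^^^^^^^^^^^^^^
  File "m.py", line 14, in meas
    M=W[red]; M=M[M[:,2]>.018]; print(n,f,'mark n',len(M),'median',np.round(np.median(M,0),4),'mid',np.round((M.min(0)+M.max(0))/2,4), 'z',np.percentile(M[:,2],[5,50,95]).round(4))
                                                                                                              ~~~~~^^^
ValueError: zero-size array to reduction operation minimum which has no identity
```

>>> drive_tool:
  rows:
    - {"tx": 0,"ty": 0,"tz": 0,"ax": 0,"ay": 0,"az": 0.042,"claw": 8.7}
    - {"tx": 3,"ty": 0.6,"tz": 0,"ax": 0,"ay": 0,"az": 0,"claw": 8.7}
    - {"tx": 3,"ty": 0,"tz": 0,"ax": 0,"ay": 0,"az": 0,"claw": 8.7}
    - {"tx": 2.8,"ty": 0,"tz": 2,"ax": 0,"ay": 0,"az": 0,"claw": 8.7}
    - {"tx": 0,"ty": 0,"tz": 3,"ax": 0,"ay": 0,"az": 0,"claw": 8.7}
    - {"tx": 0,"ty": 0,"tz": 3,"ax": 0,"ay": 0,"az": 0,"claw": 8.7}
    - {"tx": 0,"ty": 0,"tz": 3,"ax": 0,"ay": 0,"az": 0,"claw": 8.7}
    - {"tx": 0,"ty": 0,"tz": 2.5,"ax": 0,"ay": 0,"az": 0,"claw": 8.7}
    - {"tx": 0,"ty": 0,"tz": 1.1,"ax": 0,"ay": 0,"az": 0,"claw": 8.7}
    - {"tx": 0,"ty": 0,"tz": 0,"ax": 0,"ay": 0,"az": 0,"claw": 8.7}

```text
time_s: 8.25
tcp_pos: [0.6047, -0.2522, 0.044]
ee_rot: [[1.0, 0.016, -0.006], [0.016, -1.0, 0.001], [-0.006, -0.001, -1.0]]
wrist_force: [-0.5, 0.4, 0.3]
gripper_width: 0.999
gripper_force: 0.0
```

>>> drive_tool:
  rows:
    - {"tx": 0,"ty": 0,"tz": 0,"ax": 0,"ay": 0,"az": 0,"claw": 1.5}
    - {"tx": 0,"ty": 0,"tz": 0,"ax": 0,"ay": 0,"az": 0,"claw": 1.5}
    - {"tx": 0,"ty": 0,"tz": 0,"ax": 0,"ay": 0,"az": 0,"claw": 1.5}
    - {"tx": 0,"ty": 0,"tz": 0,"ax": 0,"ay": 0,"az": 0,"claw": 1.5}
    - {"tx": 0,"ty": 0,"tz": 0,"ax": 0,"ay": 0,"az": 0,"claw": 1.5}
    - {"tx": 0,"ty": 0,"tz": 0,"ax": 0,"ay": 0,"az": 0,"claw": 1.5}
    - {"tx": 0,"ty": 0,"tz": 0,"ax": 0,"ay": 0,"az": 0,"claw": 1.5}
    - {"tx": 0,"ty": 0,"tz": 0,"ax": 0,"ay": 0,"az": 0,"claw": 1.5}
    - {"tx": 0,"ty": 0,"tz": 0,"ax": 0,"ay": 0,"az": 0,"claw": 1.5}

```text
time_s: 9.0
tcp_pos: [0.6062, -0.2539, 0.047]
ee_rot: [[1.0, 0.014, 0.0], [0.014, -1.0, 0.0], [0.0, -0.0, -1.0]]
wrist_force: [0.3, -0.3, -0.3]
gripper_width: 0.398
gripper_force: 0.0
```

>>> drive_tool:
  rows:
    - {"tx": 0,"ty": 0,"tz": 0,"ax": 0,"ay": 0,"az": 0,"claw": 1.5}
    - {"tx": 0,"ty": 0,"tz": 0,"ax": 0,"ay": 0,"az": 0,"claw": 1.5}
    - {"tx": 0,"ty": 0,"tz": 0,"ax": 0,"ay": 0,"az": 0,"claw": 1.5}
    - {"tx": 0,"ty": 0,"tz": 0,"ax": 0,"ay": 0,"az": 0,"claw": 1.5}
    - {"tx": 0,"ty": 0,"tz": 0,"ax": 0,"ay": 0,"az": 0,"claw": 1.5}
    - {"tx": 0,"ty": 0,"tz": 0,"ax": 0,"ay": 0,"az": 0,"claw": 1.5}

```text
time_s: 9.5
tcp_pos: [0.6062, -0.2535, 0.0471]
ee_rot: [[1.0, 0.014, -0.0], [0.014, -1.0, 0.0], [-0.0, -0.0, -1.0]]
wrist_force: [-0.7, 2.1, 1.7]
gripper_width: 0.175
gripper_force: 5.5
```

```bash
cat >> m.py <<'E'
E
python3 - <<'E'
from h import *; from m import cloud
p,d,s=snap('wrist','w7'); print(s['time_s'],s['tcp_pos'],s['wrist_force'],s['gripper_width'],s['gripper_force'])
for f in('w6','w7'):
    W,p,d=cloud('wrist',f); r,g,b=p[...,0],p[...,1],p[...,2]
    m=(abs(W[...,0]-.6)<.05)&(abs(W[...,1]+.254)<.022)&(W[...,2]>.04)&(W[...,2]<.1)&(r>60)&(b<.5*g)
    Y=W[m]; T=Y[Y[:,2]>.079]; print(f,len(Y),len(T),np.percentile(T,[2,50,98],axis=0).round(4).tolist())
E
```

```text
9.5 [ 0.60621234 -0.25353011  0.04713746] [-0.74159224  2.14822287  1.66120704] 0.1745312409436588 5.5152107030153275
w6 488 169 [[0.6258, -0.2658, 0.0793], [0.628, -0.2545, 0.0825], [0.6306, -0.2423, 0.0847]]
w7 1640 501 [[0.6262, -0.2653, 0.0793], [0.629, -0.2541, 0.0823], [0.6313, -0.2428, 0.0843]]
```

>>> drive_tool:
  rows:
    - {"tx": 0,"ty": 0,"tz": 0,"ax": 0,"ay": 0,"az": 0,"claw": 0}
    - {"tx": 0,"ty": 0,"tz": 0,"ax": 0,"ay": 0,"az": 0,"claw": 0}
    - {"tx": 0,"ty": 0,"tz": 0,"ax": 0,"ay": 0,"az": 0,"claw": 0}
    - {"tx": 0,"ty": 0,"tz": 0,"ax": 0,"ay": 0,"az": 0,"claw": 0}

```text
time_s: 9.88
tcp_pos: [0.6077, -0.2539, 0.0505]
ee_rot: [[1.0, 0.016, 0.004], [0.016, -1.0, -0.001], [0.004, 0.002, -1.0]]
wrist_force: [-2.0, 4.9, 13.0]
gripper_width: 0.02
gripper_force: 6.8
```

```bash
python3 - <<'E'
from h import *
p,d,s=snap('wrist','w8'); print(s['time_s'],s['tcp_pos'],s['gripper_width'],s['gripper_force'],s['wrist_force'])
cv2.imwrite('pics/w8c.png',cv2.convertScaleAbs(cv2.resize(p[130:330,150:410,::-1],(780,600),interpolation=cv2.INTER_CUBIC),alpha=1.8))
E
```

```text
9.8833 [ 0.60768655 -0.25390276  0.05045814] 0.020142269229893074 6.8328700214624405 [-2.02632236  4.93869791 12.99150048]
```

View pics/w8c.png

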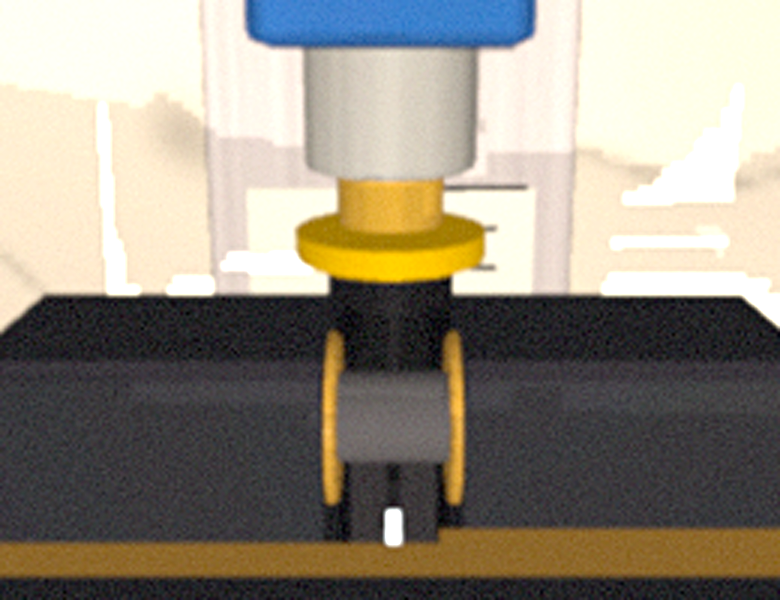

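The fingers slid up off the neck and shut to 2%, with 13 N upwards. They appear to sit higher than I assumed, which would also explain why they passed over the drawer's bar. I'll find the true tip height in the earlier depth images.

```bash
python3 - <<'E'
from h import *; from m import cloud
for f in('w2','w5'):
    z=np.load(f'pics/{f}.npz'); W,p,d=cloud('wrist',f); T=(W-z['tp'])@z['R']
    for u in(272,276,285,290):
        print(f,u,[(v,*np.round(T[v,u]*1000).astype(int).tolist()) for v in range(216,250,3)])
z=np.load('pics/w6.npz'); W,p,d=cloud('wrist','w6'); T=(W-z['tp'])@z['R']
m=(d>0)&(abs(T[...,0])<.02)&(abs(T[...,1])<.07)&(T[...,2]<.05)&(T[...,2]>-.12); print(m.sum(), np.percentile(T[m],[0,1,50,99,100],axis=0).round(4).tolist() if m.sum() else '')
E
```

```text
w2 272 [(216, -41, -10, 195), (219, -45, -10, 195), (222, -49, -10, 195), (225, -53, -10, 195), (228, -57, -10, 195), (231, -61, -10, 194), (234, -65, -10, 196), (237, 10, -3, -29), (240, 10, -3, -34), (243, 10, -3, -39), (246, 10, -3, -43), (249, 10, -3, -47)]
w2 276 [(216, -41, -4, 195), (219, -45, -4, 194), (222, -49, -5, 196), (225, -53, -5, 195), (228, -57, -5, 196), (231, -61, -5, 195), (234, -65, -5, 195), (237, 10, -1, -30), (240, 10, -1, -35), (243, 10, -1, -38), (246, 10, -1, -42), (249, 10, -1, -47)]
w2 285 [(216, -41, 7, 196), (219, -45, 7, 195), (222, -49, 7, 194), (225, -53, 7, 194), (228, -57, 7, 196), (231, -61, 7, 195), (234, -65, 7, 195), (237, 10, 3, -29), (240, 10, 3, -35), (243, 10, 3, -39), (246, 10, 3, -44), (249, 10, 3, -48)]
w2 290 [(216, -41, 13, 195), (219, -45, 13, 193), (222, -49, 13, 195), (225, -53, 13, 195), (228, -57, 13, 194), (231, -61, 13, 196), (234, 11, 6, -29), (237, 11, 6, -33), (240, 9, 6, -33), (243, 10, 6, -39), (246, 10, 6, -43), (249, 10, 6, -46)]
w5 272 [(216, -41, -10, 195), (219, -45, -9, 193), (222, -49, -10, 195), (225, -53, -10, 195)
[... 347 characters left out ...]
 10, -1, -34), (243, 10, -1, -39), (246, 10, -1, -43), (249, 10, -1, -48)]
w5 285 [(216, -41, 7, 194), (219, -45, 7, 194), (222, -49, 7, 193), (225, -52, 7, 193), (228, -57, 7, 193), (231, -61, 7, 194), (234, -65, 7, 193), (237, 10, 3, -30), (240, 10, 3, -34), (243, 10, 3, -40), (246, 10, 3, -43), (249, 10, 3, -47)]
w5 290 [(216, -41, 13, 193), (219, -45, 13, 194), (222, -49, 13, 194), (225, -53, 13, 194), (228, -56, 13, 193), (231, -61, 13, 195), (234, 11, 6, -29), (237, 11, 6, -32), (240, 10, 6, -35), (243, 10, 6, -38), (246, 10, 6, -42), (249, 10, 6, -48)]
7022 [[-0.02, -0.0616, -0.12], [-0.0188, -0.0504, -0.1198], [0.0063, 0.044, -0.0876], [0.0197, 0.0536, -0.029], [0.02, 0.07, -0.0265]]
```

The real fingertips are about 28 mm short of the reported TCP. That matches both the pass over the drawer bar and the slip off the neck. I'll reopen, go down 28 mm and grip again.

>>> drive_tool:
  rows:
    - {"tx": 0,"ty": 0,"tz": 0,"ax": 0,"ay": 0,"az": 0,"claw": 7}
    - {"tx": 0,"ty": 0,"tz": 0,"ax": 0,"ay": 0,"az": 0,"claw": 7}
    - {"tx": 0,"ty": 0,"tz": 0,"ax": 0,"ay": 0,"az": 0,"claw": 7}
    - {"tx": 0,"ty": 0,"tz": 0,"ax": 0,"ay": 0,"az": 0,"claw": 7}
    - {"tx": 0,"ty": 0,"tz": 0,"ax": 0,"ay": 0,"az": 0,"claw": 7}
    - {"tx": 0,"ty": 0,"tz": 0,"ax": 0,"ay": 0,"az": 0,"claw": 7}
    - {"tx": 0,"ty": 0,"tz": 0,"ax": 0,"ay": 0,"az": 0,"claw": 7}
    - {"tx": 0,"ty": 0,"tz": 0,"ax": 0,"ay": 0,"az": 0,"claw": 7}
    - {"tx": 0,"ty": 0,"tz": 0,"ax": 0,"ay": 0,"az": 0,"claw": 7}
    - {"tx": 0,"ty": 0,"tz": 0,"ax": 0,"ay": 0,"az": 0,"claw": 7}

```text
time_s: 10.77
tcp_pos: [0.6061, -0.2537, 0.0467]
ee_rot: [[1.0, 0.014, -0.0], [0.014, -1.0, 0.0], [-0.0, -0.0, -1.0]]
wrist_force: [0.3, -0.2, 0.2]
gripper_width: 0.688
gripper_force: 0.0
```

>>> drive_tool:
  rows:
    - {"tx": 0,"ty": 0,"tz": 0.7,"ax": 0,"ay": 0,"az": 0,"claw": 7}
    - {"tx": 0,"ty": 0,"tz": 0.7,"ax": 0,"ay": 0,"az": 0,"claw": 7}
    - {"tx": 0,"ty": 0,"tz": 0.7,"ax": 0,"ay": 0,"az": 0,"claw": 7}
    - {"tx": 0,"ty": 0,"tz": 0.6,"ax": 0,"ay": 0,"az": 0,"claw": 7}
    - {"tx": 0,"ty": 0,"tz": 0,"ax": 0,"ay": 0,"az": 0,"claw": 7}

```text
time_s: 11.18
tcp_pos: [0.6047, -0.2534, 0.0176]
ee_rot: [[1.0, 0.014, -0.004], [0.014, -1.0, 0.001], [-0.004, -0.001, -1.0]]
wrist_force: [0.1, -0.4, -0.3]
gripper_width: 0.804
gripper_force: 0.0
```

>>> drive_tool:
  rows:
    - {"tx": 0.1,"ty": 0,"tz": 0,"ax": 0,"ay": 0,"az": 0,"claw": 0}
    - {"tx": 0,"ty": 0,"tz": 0,"ax": 0,"ay": 0,"az": 0,"claw": 0}
    - {"tx": 0,"ty": 0,"tz": 0,"ax": 0,"ay": 0,"az": 0,"claw": 0}
    - {"tx": 0,"ty": 0,"tz": 0,"ax": 0,"ay": 0,"az": 0,"claw": 0}
    - {"tx": 0,"ty": 0,"tz": 0,"ax": 0,"ay": 0,"az": 0,"claw": 0}
    - {"tx": 0,"ty": 0,"tz": 0,"ax": 0,"ay": 0,"az": 0,"claw": 0}
    - {"tx": 0,"ty": 0,"tz": 0,"ax": 0,"ay": 0,"az": 0,"claw": 0}
    - {"tx": 0,"ty": 0,"tz": 0,"ax": 0,"ay": 0,"az": 0,"claw": 0}
    - {"tx": 0,"ty": 0,"tz": 0,"ax": 0,"ay": 0,"az": 0,"claw": 0}
    - {"tx": 0,"ty": 0,"tz": 0,"ax": 0,"ay": 0,"az": 0,"claw": 0}

```text
time_s: 12.02
tcp_pos: [0.6072, -0.2535, 0.0201]
ee_rot: [[1.0, 0.014, -0.0], [0.014, -1.0, 0.0], [-0.0, -0.0, -1.0]]
wrist_force: [-0.0, 2.3, 1.5]
gripper_width: 0.268
gripper_force: 30.0
```

>>> drive_tool:
  rows:
    - {"tx": 0,"ty": 0,"tz": 0,"ax": 0,"ay": 0,"az": 0,"claw": 0}
    - {"tx": 0,"ty": 0,"tz": 0,"ax": 0,"ay": 0,"az": 0,"claw": 0}
    - {"tx": 0,"ty": 0,"tz": 0,"ax": 0,"ay": 0,"az": 0,"claw": 0}

```text
time_s: 12.27
tcp_pos: [0.6072, -0.2535, 0.02]
ee_rot: [[1.0, 0.014, -0.0], [0.014, -1.0, 0.0], [-0.0, -0.0, -1.0]]
wrist_force: [-0.5, 2.8, 1.3]
gripper_width: 0.265
gripper_force: 30.0
```

The grip is solid: 23 mm opening at 30 N. I'll draw the rod out about 53 mm and then measure.

>>> drive_tool:
  rows:
    - {"tx": -0.4,"ty": 0,"tz": 0,"ax": 0,"ay": 0,"az": 0,"claw": 0}
    - {"tx": -0.6,"ty": 0,"tz": 0,"ax": 0,"ay": 0,"az": 0,"claw": 0}
    - {"tx": -0.7,"ty": 0,"tz": 0,"ax": 0,"ay": 0,"az": 0,"claw": 0}
    - {"tx": -0.7,"ty": 0,"tz": 0,"ax": 0,"ay": 0,"az": 0,"claw": 0}
    - {"tx": -0.7,"ty": 0,"tz": 0,"ax": 0,"ay": 0,"az": 0,"claw": 0}
    - {"tx": -0.7,"ty": 0,"tz": 0,"ax": 0,"ay": 0,"az": 0,"claw": 0}
    - {"tx": -0.7,"ty": 0,"tz": 0,"ax": 0,"ay": 0,"az": 0,"claw": 0}
    - {"tx": -0.5,"ty": 0,"tz": 0,"ax": 0,"ay": 0,"az": 0,"claw": 0}
    - {"tx": -0.3,"ty": 0,"tz": 0,"ax": 0,"ay": 0,"az": 0,"claw": 0}
    - {"tx": 0,"ty": 0,"tz": 0,"ax": 0,"ay": 0,"az": 0,"claw": 0}

```text
time_s: 13.1
tcp_pos: [0.556, -0.2544, 0.0201]
ee_rot: [[1.0, 0.014, 0.005], [0.014, -1.0, -0.0], [0.005, 0.0, -1.0]]
wrist_force: [5.6, 3.6, -3.4]
gripper_width: 0.266
gripper_force: 30.0
```

>>> drive_tool:
  rows:
    - {"tx": 0,"ty": 0,"tz": 0,"ax": 0,"ay": 0,"az": 0,"claw": 0}
    - {"tx": 0,"ty": 0,"tz": 0,"ax": 0,"ay": 0,"az": 0,"claw": 0}

```text
time_s: 13.27
tcp_pos: [0.5565, -0.2544, 0.0201]
ee_rot: [[1.0, 0.015, 0.005], [0.015, -1.0, -0.001], [0.005, 0.001, -1.0]]
wrist_force: [5.0, 3.3, -2.8]
gripper_width: 0.263
gripper_force: 30.0
```

```bash
cat > q.py <<'E'
from h import *; from m import cloud
import sys
f=sys.argv[1]; p,d,s=snap('wrist',f); print(s['time_s'],s['tcp_pos'],s['gripper_width'],s['gripper_force'],s['wrist_force'])
W,p,d=cloud('wrist',f); r,g,b=p[...,0],p[...,1],p[...,2]
yw=.014; ax=np.array([np.cos(yw),np.sin(yw)])
C=W[...,:2]@ax
m=(abs(W[...,1]+.254)<.022)&(W[...,0]<.66)&(W[...,0]>.53)&(W[...,2]>.04)&(W[...,2]<.1)&(r>60)&(b<.5*g)
for zz in(.079,.081):
    k=m&(W[...,2]>zz); print('disc',k.sum(),np.percentile(C[k],[1,50,99]).round(4))
m=(abs(W[...,1]+.254)<.07)&(r>50)&(r>2.5*g)&(r>2.5*b)&(W[...,2]>.018)&(W[...,2]<.03)&(W[...,0]<.65)&(W[...,0]>.5)
for n,k in(('L',m&(W[...,1]>-.254)),('R',m&(W[...,1]<-.254))):
    if k.sum(): print('mark',n,k.sum(),np.percentile(C[k],[1,50,99]).round(4),np.median(W[k],0).round(4))
E
python3 q.py w9
```

```text
13.2667 [ 0.5565498  -0.25437011  0.02007023] 0.26315509064314263 29.997037035645917 [ 5.0372588   3.26879315 -2.81940253]
disc 746 [0.5716 0.5746 0.5769]
disc 530 [0.5716 0.5745 0.5768]
mark L 1072 [0.5657 0.5713 0.5747] [ 0.5744 -0.2234  0.0235]
mark R 1114 [0.5657 0.5713 0.5748] [ 0.5753 -0.2868  0.0235]
```

The disc is 4.2 mm short of the marker, with disc at 0.5743 and marker at 0.5701 along the axis. I'll close that gap.

>>> drive_tool:
  rows:
    - {"tx": -0.2,"ty": 0,"tz": 0,"ax": 0,"ay": 0,"az": 0,"claw": 0}
    - {"tx": -0.22,"ty": 0,"tz": 0,"ax": 0,"ay": 0,"az": 0,"claw": 0}
    - {"tx": 0,"ty": 0,"tz": 0,"ax": 0,"ay": 0,"az": 0,"claw": 0}
    - {"tx": 0,"ty": 0,"tz": 0,"ax": 0,"ay": 0,"az": 0,"claw": 0}
    - {"tx": 0,"ty": 0,"tz": 0,"ax": 0,"ay": 0,"az": 0,"claw": 0}
    - {"tx": 0,"ty": 0,"tz": 0,"ax": 0,"ay": 0,"az": 0,"claw": 0}
    - {"tx": 0,"ty": 0,"tz": 0,"ax": 0,"ay": 0,"az": 0,"claw": 0}
    - {"tx": 0,"ty": 0,"tz": 0,"ax": 0,"ay": 0,"az": 0,"claw": 0}

```text
time_s: 13.98
tcp_pos: [0.5526, -0.2544, 0.0201]
ee_rot: [[1.0, 0.015, 0.006], [0.015, -1.0, -0.001], [0.006, 0.001, -1.0]]
wrist_force: [6.1, 3.2, -3.5]
gripper_width: 0.265
gripper_force: 30.0
```

```bash
python3 q.py w10
```

```text
13.9833 [ 0.55257799 -0.25442342  0.02007555] 0.2652243731557611 29.997600386850536 [ 6.11752056  3.21071314 -3.48607245]
disc 736 [0.5676 0.5706 0.5729]
disc 531 [0.5675 0.5704 0.5729]
mark L 1257 [0.5655 0.5707 0.5747] [ 0.5739 -0.2258  0.0235]
mark R 1264 [0.5656 0.5707 0.5747] [ 0.5748 -0.2844  0.0236]
```

>>> drive_tool:
  rows:
    - {"tx": 0,"ty": 0,"tz": 0,"ax": 0,"ay": 0,"az": 0,"claw": 0}
    - {"tx": 0,"ty": 0,"tz": 0,"ax": 0,"ay": 0,"az": 0,"claw": 0}
    - {"tx": 0,"ty": 0,"tz": 0,"ax": 0,"ay": 0,"az": 0,"claw": 0}
    - {"tx": 0,"ty": 0,"tz": 0,"ax": 0,"ay": 0,"az": 0,"claw": 0}
    - {"tx": 0,"ty": 0,"tz": 0,"ax": 0,"ay": 0,"az": 0,"claw": 0}
    - {"tx": 0,"ty": 0,"tz": 0,"ax": 0,"ay": 0,"az": 0,"claw": 0}

```text
time_s: 14.53
tcp_pos: [0.5526, -0.2544, 0.0201]
ee_rot: [[1.0, 0.015, 0.006], [0.015, -1.0, -0.001], [0.006, 0.001, -1.0]]
wrist_force: [5.3, 2.5, -2.4]
gripper_width: 0.268
gripper_force: 30.0
```

```bash
python3 -c "
from h import *
s=sense(); print(s['tcp_pos'],s['gripper_force']); print(finish_job())"
```

```text
[ 0.55256807 -0.25444796  0.02007463] 29.997620162030216
the job is handed in; nothing more can be done
None
```

I handed the job in at about 14.5 s with the drawer pushed to its firm stop and the knob held at 30 N, the yellow disc measuring within about 0.5 mm of the marker's centre; no verdict came back.

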